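# Return a work lamp to its hooded charging dock

## Task

Put the loose work lamp back in the empty charging dock, foot down. The hood stops it from going straight down, so lower its foot into the bore with the lamp tilted, let go so that it leans on the front rim with its foot in the bore, then tip it upright under the hood and leave it standing there. Do not knock over or shift the parked lamp, the glue bottle or the two tins.

Things in the scene. Friction and masses are not known exactly. Their poses are not given: they have to be found in the camera images.
- lamp: the loose work lamp: plain black cylinder with bright metal ends, 30 mm diameter, 180 mm long, about 0.16 kg, at first standing upright on its foot on the bench. Origin: centre of the flat foot; z runs up the lamp to the lens end. Its turn about z is of no matter
- lamp_top (a point): centre of the lens end of the loose lamp, 180 mm from the foot
- dock_empty: the empty grey charging dock, fixed to the bench: a block with a bore, a spine behind it and a hood on top, 214 mm high in all. Origin: at bench level on the axis of the vertical bore; z up; x points to the dock's back, so its open front faces -x. Block 72 x 72 mm, centred on the bore, 40 mm high
- bore_floor (a point): centre of the floor of the empty dock's round bore, 10 mm over the bench. Bore 42 mm diameter, 30 mm deep, open at the top. A lamp let go with its foot on this floor and tilted to the front comes to rest leaning on the rim at about 30 degrees; within about 9 degrees of upright it stands up by itself
- hood_edge (a point): middle of the lower front edge of the empty dock's hood, at dock x = -8 mm, 202 mm over the bench (162 mm over the rim, too low for an upright lamp to come in). The hood, 60 mm wide, runs back to the spine: 60 mm wide, front face at dock x = +24 mm. Two cheeks, 48 mm apart inside, hang from the hood's sides down to 163 mm, from x = -7 mm to the spine
- dock_full: the other dock, of the same shape and frame, fixed to the bench; it holds the parked lamp
- parked_lamp: a second lamp, same as the loose one, standing loose in the other dock; origin at its foot. To be left alone
- glue_bottle: standing glue bottle, yellow with an orange nozzle, 56 mm diameter, 173 mm high, loose; origin at the centre of its underside. To be left alone
- filler_tin: closed tin, 64 mm diameter, 78 mm high, loose; origin at the centre of its underside. To be left alone. It stands behind the fixed bench vice, which fills about x = 0.2 to 0.45, y = -0.06 to 0.16 of the world frame, up to 0.2 m high
- screw_tin: closed tin, 70 mm diameter, 62 mm high, loose; origin at the centre of its underside. To be left alone
Things that resemble listed ones, but are neither listed nor needed, are in the scene too. Leave any blue or green look-alike of the lamp alone.

How it is judged:
On the way:
1. the lamp leans in the empty dock with its foot in the bore (foot centre under 22 mm over the bench and within 16 mm of the bore's axis), tilted 0.2 to 0.6 rad, not touched by the robot (z of lamp in the frame of dock_empty below 0.022 m and horizontal distance between lamp and dock_empty below 0.016 m and angle between lamp's own z axis and vertical between 0.2 and 0.6 rad and contact force between lamp and the fingers below 0.05 N and contact force between lamp and the arm below 0.05 N), for 0.2 s.
At the end, for the whole second after the job is handed in: the lamp stands in the empty dock: foot on the bore's floor (10 mm over the bench, within 4 mm), foot centre within 9 mm of the bore's axis, upright within 0.05 rad, at rest (z of lamp in the frame of dock_empty between 0.006 and 0.014 m and horizontal distance between lamp and dock_empty below 0.009 m and angle between lamp's own z axis and vertical below 0.05 rad and linear speed of lamp below 0.02 m/s); the robot touches nothing.
It fails at once if the parked lamp shifted more than 15 mm or tilted more than 0.12 rad (distance of parked_lamp from where it was at the start of the episode above 0.015 m or angle between parked_lamp's own z axis and vertical above 0.12 rad).
It fails at once if the glue bottle shifted more than 20 mm or tilted more than 0.3 rad (distance of glue_bottle from where it was at the start of the episode above 0.02 m or angle between glue_bottle's own z axis and vertical above 0.3 rad).
It fails at once if the filler tin shifted more than 20 mm or tilted more than 0.3 rad (distance of filler_tin from where it was at the start of the episode above 0.02 m or angle between filler_tin's own z axis and vertical above 0.3 rad).
It fails at once if the screw tin shifted more than 20 mm or tilted more than 0.3 rad (distance of screw_tin from where it was at the start of the episode above 0.02 m or angle between screw_tin's own z axis and vertical above 0.3 rad).
It also fails if it takes over 58 s, if anything falls off the work surface, if the arm or the gripper's body presses on something with over 40 N, if the wrist force passes 120 N, or if a joint passes its speed limit or range.

## Robot

A 6-joint arm with a two-finger parallel gripper is mounted at the origin on a cart in front of the work surface, level with it; the furniture and walls round the work are solid. World frame = base frame: x ahead of the robot, y to its left, z up, the work surface at z = 0. Lengths are in m, angles in rad, forces in N, time in s.
With the tool pointing down it reaches from about 0.425 to 0.925 m from the base axis. Payload 12.5 kg.
Tool frame: the origin (TCP) lies at the very end of the fingers, on their centre line; the grasp point (between the pads) lies 19 mm behind it; z points along the fingers, y is the line along which they close (so a half turn about z gives the same grasp; the last joint's range is limited). The gripper opens to 85 mm and grips with 20 to 120 N. Pads are 22 mm wide; open, the fingers measure 114 mm over their backs; the gripper's body (76 mm by 85 mm) begins 54 mm behind the grasp point. The pads swing forward as they close: fully open they stand 13 mm farther back than shut.
Start: joints at [1.222, 0.491, 1.559, -0, 1.092, -0.106], TCP at [0.15, 0.607, 0.231] pointing down, gripper open.
Joint ranges: [-3.1, 3.1], [-0.84, 2.19], [0.05, 2.79], [-1.13, 4.28], [0.06, 2.93], [-2.69, 2.69]. Speed limits (rad/s): [2.22, 2.22, 2.79, 3.14, 3.14, 3.14].

## Interface

Orientations are given as a unit quaternion [w, x, y, z].
In Python, from rig import ctrl, claw, vision, job gives the robot as it stands. The module is installed in compiled form; this text tells all that it offers. Calls block until the motion is done:
- ctrl.goto(position, orientation): joint-space move of the TCP to a pose.
- ctrl.line_to(position, velocity=0.15, rot=None, guard=None): straight line of the TCP; rot=None keeps the orientation; velocity is the mean speed in m/s. With guard (N) it stops when the force on the tool has changed by that much, and returns True; else False.
- ctrl.movej(angles): joint-space move.
- claw.grip(opening, strength=None): opening from 0.0 (shut) to 1.0 (fully open); strength is the grip in N (None keeps the last); returns when the fingers have stopped.
- ctrl.sleep(seconds).
- ctrl.ik(position, orientation): joint angles nearest the present ones, or None.
- ctrl.read_state(): the state.
- vision.grab_frame(name): name is "scene" or "side" or "wrist"; returns a dict with "img" (420x560x3 uint8, red, green, blue), "K" (3x3 intrinsics, pixels), "D" ([k1, k2, p1, p2, k3] as OpenCV has them; the pictures are not rectified), "cam_to_world" (4x4, takes a point from camera to world coordinates); the wrist camera has in their place "hand_eye" (4x4, takes a point from camera to tool coordinates, whose origin is the TCP and whose axes are the flange's). Camera axes: x right, y down, z forward; pixel columns grow to the right and rows downward; lengths in m; the calibration is good to about 2 mm. A picture is of the moment at which its call begins: read the wrist's pose just before it. There is no depth.
A pose or a line that the arm cannot do raises ctrl.MotionError and nothing moves.
- job.sign_off(): hands the job in; it is judged then, once.
Trained networks look in the newest picture that a camera, given by its name, has taken for a name from the list of things; names that differ only in an ending like _2 or _b are one class to them, and where a whole thing is asked for, a point or a joint stands for the part that bears it (a point fixed in the world has none). Each returns a list of dicts, best first, with "conf" (0 to 1); they miss things now and then, are a little off and sometimes report something else, mostly with a low value. They report only what shows in the picture. A call takes as long as a camera call. They do not tell look-alikes from the thing itself.
- vision.masks_of(target, camera): "mask" (420x560 bool, what is visible of it) and "extent" ([centre column, centre row, width, height] in pixels, round what is visible of it).
The state is a dict: "time": time; "qpos": joint angles; "dq": joint speeds; "joint_efforts": joint torques, N m; "ee_pos": TCP position; "tcp_rot": TCP orientation; "wrist_force": force on the tool from outside, world axes, zero at the start; "wrist_torque": the same for the moment, N m; "finger_gap": opening from 0.0 (shut) to 1.0 (fully open); "grip_force": force on a finger pad.
Only numpy, scipy, OpenCV 4.12 (cv2) and the standard library are available. Lean on these libraries where they do the work, as an engineer would, in place of code of your own. Each camera call takes 0.05 s, during which the arm holds its last target. There are 200 camera calls.

## Working session

There is one attempt and no reset: what is moved stays moved. The work goes in short steps, each a Python script; the robot and the scene stay as the last script left them, time stands still between calls to the robot, and variables do not carry over. Pictures are saved under pics/ and viewed, at most 10 in all, crops included, and the job is handed in when it is done.

```bash
mkdir -p pics
cat > h.py <<'E'
import numpy as np, cv2
from rig import ctrl, claw, vision, job
from scipy.spatial.transform import Rotation as R
def save(n,im): cv2.imwrite(f'pics/{n}.png',im[:,:,::-1])
def cam(f,st=None):
    if 'cam_to_world' in f: return np.array(f['cam_to_world'])
    T=np.eye(4); q=np.array(st['tcp_rot']); T[:3,:3]=R.from_quat(q[[1,2,3,0]]).as_matrix(); T[:3,3]=st['ee_pos']
    return T@np.array(f['hand_eye'])
def ray(f,T,uv):
    p=cv2.undistortPoints(np.array([[uv]],float),np.array(f['K']),np.array(f['D']))[0,0]
    return T[:3,3],T[:3,:3]@np.array([p[0],p[1],1.])
def atz(f,T,uv,z):
    o,d=ray(f,T,uv); return o+d*(z-o[2])/d[2]
def proj(f,T,P):
    Ti=np.linalg.inv(T); return cv2.projectPoints(np.atleast_2d(np.array(P,float)),cv2.Rodrigues(Ti[:3,:3])[0],Ti[:3,3],np.array(f['K']),np.array(f['D']))[0][:,0]
E
cat > a.py <<'E'
from h import *
print(ctrl.read_state())
for c in ['scene','side','wrist']:
    f=vision.grab_frame(c); save(c+'0',f['img'])
    if c!='wrist': print(c,np.round(f['cam_to_world'],3).tolist())
    else: print(np.round(f['hand_eye'],3).tolist())
    print(np.round(f['K'],1).tolist(), np.round(f['D'],3).tolist())
    for t in ['lamp','dock_empty','dock_full','parked_lamp','glue_bottle','filler_tin','screw_tin']:
        print(c,t,[(round(d['conf'],2),np.round(d['extent']).tolist()) for d in vision.masks_of(t,c)[:5]])
a=[cv2.imread(f'pics/{c}0.png') for c in ['scene','side','wrist']]
E
python3 a.py
```

```text
{'time': 0.0, 'qpos': array([ 1.22242445e+00,  4.91574048e-01,  1.55943564e+00,  2.78864268e-05,
        1.09169614e+00, -1.05578505e-01]), 'dq': array([ 0.00044423,  0.00057315, -0.00057217, -0.00111671, -0.00012929,
       -0.00048581]), 'joint_efforts': array([-1.34855742e-03, -6.18450379e+01, -2.61598563e+01, -1.75037289e-04,
        4.08439097e-03, -7.24472109e-07]), 'ee_pos': array([0.1501437 , 0.6064742 , 0.23072349]), 'tcp_rot': array([-1.37301521e-04,  1.21105098e-01,  9.92639534e-01, -5.39525672e-04]), 'wrist_force': array([0.41284225, 0.45041357, 0.482452  ]), 'wrist_torque': array([-0.04390766,  0.01901956, -0.01851634]), 'grip_force': 0.0, 'finger_gap': 1.00436044632486}
scene [[0.831, -0.268, 0.487, -0.014], [-0.556, -0.41, 0.723, -0.812], [0.006, -0.872, -0.49, 0.715], [0.0, 0.0, 0.0, 1.0]]
[[427.0, 0.0, 283.7], [0.0, 427.0, 207.7], [0.0, 0.0, 1.0]] [-0.006, 0.0, 0.0, 0.0, 0.0]
scene lamp [(0.79, [330.0, 291.0, 24.0, 70.0]), (0.74, [332.0, 270.0, 12.0, 65.0]), (0.64, [362.0, 243.0, 17.0, 64.0])]
scene dock_empty [(0.74, [336.0, 222.0, 37.0, 78.0])]
scene dock_full [(0.
[... 532 characters left out ...]
 51.0]), (0.66, [272.0, 182.0, 10.0, 51.0]), (0.54, [330.0, 178.0, 11.0, 45.0]), (0.15, [260.0, 194.0, 30.0, 68.0])]
side dock_empty [(0.65, [260.0, 194.0, 30.0, 66.0])]
side dock_full []
side parked_lamp []
side glue_bottle [(0.64, [282.0, 291.0, 18.0, 51.0])]
side filler_tin [(0.88, [296.0, 247.0, 19.0, 34.0])]
side screw_tin [(0.67, [269.0, 234.0, 26.0, 27.0])]
[[-0.001, -0.951, -0.31, 0.079], [1.0, -0.001, 0.0, 0.001], [-0.0, -0.31, 0.951, -0.144], [0.0, 0.0, 0.0, 1.0]]
[[314.1, 0.0, 277.5], [0.0, 314.1, 213.7], [0.0, 0.0, 1.0]] [0.007, 0.0, 0.0, 0.0, 0.0]
wrist lamp []
wrist dock_empty []
wrist dock_full []
wrist parked_lamp []
wrist glue_bottle []
wrist filler_tin []
wrist screw_tin []
```

View pics/scene0.png

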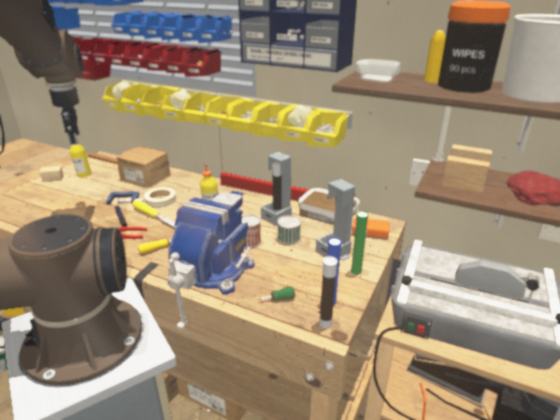

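View pics/side0.png

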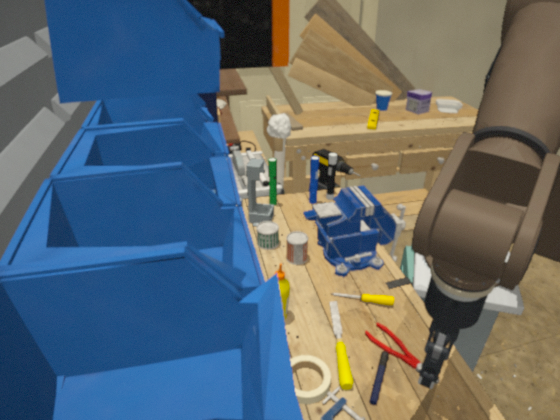

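The scene view shows the black loose lamp at (328,291), with the blue look-alike just behind it at (335,270) and the green one at (360,243). The empty dock is at (336,222), the full dock at (277,187), and the tins at (251,230) and (289,230). In the side view the black lamp is at (330,175), the blue at (314,180), the green at (272,182) and the empty dock at (260,194).

Next I fit models to the masks in both views.

```bash
cat >> h.py <<'E'
def box(x0,x1,y0,y1,z0,z1): return np.array([[x,y,z] for x in (x0,x1) for y in (y0,y1) for z in (z0,z1)])
DOCK=[box(-.036,.036,-.036,.036,0,.04),box(.024,.036,-.03,.03,0,.214),box(-.008,.036,-.03,.03,.202,.214),box(-.007,.03,.024,.03,.163,.205),box(-.007,.03,-.03,-.024,.163,.205)]
def cyl(r,h): 
    a=np.arange(0,2*np.pi,.3); return [np.array([[r*np.cos(t),r*np.sin(t),z] for t in a for z in (0,h)])]
def render(f,T,parts,p):
    """p = x,y,z,yaw ; antialias x4"""
    m=np.zeros((420,560),np.uint8); c,s=np.cos(p[3]),np.sin(p[3])
    M=np.array([[c,-s,0],[s,c,0],[0,0,1]])
    for P in parts:
        uv=proj(f,T,P@M.T+p[:3]); cv2.fillConvexPoly(m,np.int32(np.round(cv2.convexHull(np.float32(uv))*16)),255,cv2.LINE_AA,4)
    return m/255.
from scipy.optimize import minimize
def fit(views,parts,p0,free=(0,1),step=(.02,.02,.01,.4)):
    p0=np.array(p0,float)
    def cost(q):
        p=p0.copy(); p[list(free)]=q; c=0
        for f,T,m in views:
            r=render(f,T,parts,p); c+=1-np.minimum(r,m).sum()/np.maximum(r,m).sum()
        return c/len(views)
    x0=p0[list(free)]; n=len(x0)
    S=np.vstack([x0]+[x0+np.eye(n)[i]*step[free[i]] for i in range(n)])
    r=minimize(cost,x0,method='Nelder-Mead',options=dict(initial_simplex=S,maxiter=400,xatol=1e-4,fatol=1e-4))
    p=p0.copy(); p[list(free)]=r.x; return p,r.fun
E
cat > b.py <<'E'
from h import *
D={}
for c in ['scene','side']:
    f=vision.grab_frame(c); T=cam(f); D[c]=(f,T)
    for t in ['lamp','dock_empty','dock_full','glue_bottle','filler_tin','screw_tin']: D[c,t]=vision.masks_of(t,c)
def pick(c,t,u,v):
    L=[d for d in D[c,t] if np.hypot(d['extent'][0]-u,d['extent'][1]-v)<10]
    return (*D[c],L[0]['mask'].astype(float)) if L else None
for nm,parts,t,uvs,h,yaws in [('lamp',cyl(.015,.18),'lamp',[(330,291),(330,178)],.18,[None]),('blue',cyl(.015,.18),'lamp',[(332,270),(317,180)],.18,[None]),
  ('green',cyl(.015,.18),'lamp',[(362,243),(272,182)],.18,[None]),
  ('empty',DOCK,'dock_empty',[(336,222),(260,194)],.214,np.arange(-3,3.2,.6)),('full',DOCK,'dock_full',[(277,187),None],.214,np.arange(-3,3.2,.6)),
  ('glue',cyl(.028,.173),'glue_bottle',[(209,182),(282,291)],.173,[None]),('filler',cyl(.032,.078),'filler_tin',[(251,230),(296,247)],.078,[None]),('screw',cyl(.035,.062),'screw_tin',[(289,230),(269,234)],.062,[None])]:
    V=[pick(c,t,*uv) for c,uv in zip(['scene','side'],uvs) if uv]; V=[v for v in V if v]
    o=atz(*D['scene'],uvs[0],h/2); o[2]=0
    res=[]
    for y in yaws:
        if y is None: 
            for fr in [(0,1),(0,1,2)]: print(nm,len(V),fr,*[np.round(a,4) for a in fit(V,parts,[*o[:2],0,0],fr)])
        else: res.append(fit(V,parts,[*o[:2],0,y],(0,1,3)))
    for p,c in sorted(res,key=lambda r:r[1])[:3]: print(nm,len(V),np.round(p,4),round(c,3))
    if res and len(V)>1: print('  z free',*fit(V,parts,min(res,key=lambda r:r[1])[0],(0,1,2,3)))
E
python3 b.py
```

```text
lamp 2 (0, 1) [ 0.4728 -0.2618  0.      0.    ] 0.211
lamp 2 (0, 1, 2) [ 0.4725 -0.2628  0.0021  0.    ] 0.2105
blue 2 (0, 1) [ 0.5266 -0.2133  0.      0.    ] 0.4527
blue 2 (0, 1, 2) [ 5.266e-01 -2.135e-01  3.000e-04  0.000e+00] 0.4526
green 1 (0, 1) [ 0.6671 -0.1618  0.      0.    ] 0.221
green 1 (0, 1, 2) [ 0.6651 -0.1555  0.0041  0.    ] 0.2286
empty 2 [ 0.6713 -0.0488  0.      0.0642] 0.175
empty 2 [ 0.6712 -0.049   0.      0.0704] 0.175
empty 2 [ 0.6711 -0.0489  0.      6.3605] 0.175
  z free [ 6.71552700e-01 -4.89033849e-02 -6.59202263e-04  6.12842652e-02] 0.1747990682170356
full 1 [ 0.6413  0.2066  0.     -0.1709] 0.283
full 1 [ 0.641   0.2063  0.     -0.1722] 0.283
full 1 [ 0.6409  0.2064  0.     -0.1755] 0.283
glue 2 (0, 1) [0.5241 0.473  0.     0.    ] 0.7961
glue 2 (0, 1, 2) [ 0.9215  1.4275 -0.55    0.    ] 0.6671
filler 2 (0, 1) [0.4963 0.1256 0.     0.    ] 0.2654
filler 2 (0, 1, 2) [ 0.4966  0.1258 -0.0018  0.    ] 0.2625
screw 2 (0, 1) [0.6037 0.0795 0.     0.    ] 0.1297
screw 2 (0, 1, 2) [ 0.6038  0.0794 -0.0012  0.    ] 0.1287
```

```bash
cat >> h.py <<'E'
def q_of(M): 
    q=R.from_matrix(M).as_quat(); return [float(q[3]),*map(float,q[:3])]
def ori(yaw,th=0.):
    """tool y horizontal, tool z tilted th forward from down, heading yaw"""
    c,s=np.cos(th),np.sin(th)
    return q_of(R.from_euler('z',yaw).as_matrix()@np.array([[-c,0,s],[0,1,0],[-s,0,-c]]))
E
cat > c.py <<'E'
from h import *
for p,y,t in [((.4728,-.262,.126),np.radians(42),0),((.62,-.05,.2),.06,.35),((.65,-.05,.13),.06,.8)]:
    print(ctrl.ik(p,ori(y,t)))
ctrl.line_to([.15,.606,.42],velocity=.3)
ctrl.goto([.53,-.12,.42],ori(0))
V={'lamp':[],'dock_empty':[]}
for i,(p) in enumerate([[.53,-.12,.42],[.50,-.2,.40]]):
    if i: ctrl.line_to(p,velocity=.2)
    ctrl.sleep(.3)
    st=ctrl.read_state(); f=vision.grab_frame('wrist'); T=cam(f,st); save(f'w{i+1}',f['img'])
    for t,guess,h in [('lamp',(.4728,-.262),.09),('dock_empty',(.671,-.049),.1)]:
        uv=proj(f,T,[*guess,h])[0]; L=vision.masks_of(t,'wrist'); print(i,t,np.round(uv),[(round(d['conf'],2),np.round(d['extent']).tolist()) for d in L])
        L=[d for d in L if np.hypot(*(np.array(d['extent'][:2])-uv))<45 and d['conf']>.3]
        if L: V[t].append((f,T,min(L,key=lambda d:np.hypot(*(np.array(d['extent'][:2])-uv)))['mask'].astype(float)))
import pickle; pickle.dump(V,open('V.pkl','wb'))
for fr in [(0,1),(0,1,2)]: print('lamp',fit(V['lamp'],cyl(.015,.18),[.4728,-.262,0,0],fr))
for fr in [(0,1,3),(0,1,2,3)]: print('dock',fit(V['dock_empty'],DOCK,[.6713,-.0488,0,.064],fr))
for v in V['dock_empty']: print('dock1',fit([v],DOCK,[.6713,-.0488,0,.064],(0,1,3)))
for v in V['lamp']: print('lamp1',fit([v],cyl(.015,.18),[.4728,-.262,0,0],(0,1)))
im=[]
for i in (1,2):
    a=cv2.imread(f'pics/w{i}.png'); im.append(cv2.resize(a,(400,300)))
cv2.imwrite('pics/w12.png',np.hstack(im)); print(ctrl.read_state()['time'])
E
python3 c.py
```

```text
None
[-0.22672561  0.42065476  1.83243006  0.18379283  0.55933154 -1.99727511]
[-0.27007594  0.56574932  2.09460407  2.44695446  0.37173155  1.99657819]
0 lamp [179. 127.] [(0.67, [215.0, 168.0, 37.0, 40.0]), (0.65, [174.0, 133.0, 62.0, 26.0]), (0.61, [253.0, 254.0, 24.0, 66.0])]
0 dock_empty [321. 254.] [(0.77, [322.0, 264.0, 67.0, 101.0]), (0.49, [552.0, 134.0, 16.0, 31.0])]
1 lamp [233. 149.] [(0.98, [230.0, 155.0, 38.0, 38.0]), (0.67, [307.0, 276.0, 26.0, 74.0]), (0.66, [269.0, 193.0, 23.0, 50.0]), (0.3, [359.0, 293.0, 52.0, 114.0])]
1 dock_empty [372. 277.] [(0.96, [358.0, 287.0, 54.0, 109.0])]
lamp (array([ 0.47380766, -0.26018143,  0.        ,  0.        ]), np.float64(0.07520798029537984))
lamp (array([ 0.47437764, -0.26162297, -0.00514151,  0.        ]), np.float64(0.06698132512861427))
dock (array([ 0.67230067, -0.04796918,  0.        ,  0.09431159]), np.float64(0.3124200787151257))
dock (array([ 0.67747628, -0.04566557, -0.00873623,  0.0684398 ]), np.float64(0.30003151974426756))
dock1 (array([ 0.67246405, -0.04794302,  0.        ,  0.08402129]), np.float64(0.07831028023054709))
dock1 (array([ 0.67229613, -0.04751159,  0.        , -0.02029489]), np.float64(0.5443629279889062))
lamp1 (array([ 0.47394411, -0.26027841,  0.        ,  0.        ]), np.float64(0.05410483575421576))
lamp1 (array([ 0.47370521, -0.25974521,  0.        ,  0.        ]), np.float64(0.09364681703581856))
7.05
```

View pics/w12.png

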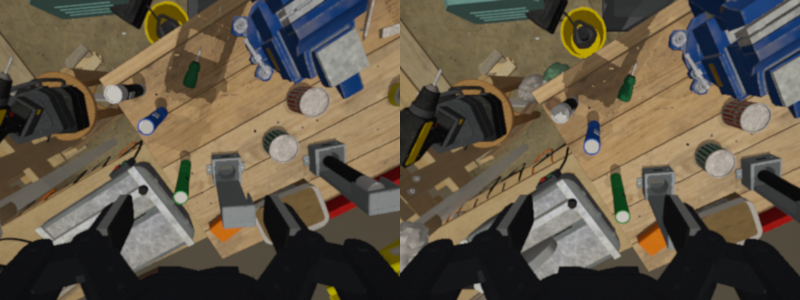

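```bash
cat > d.py <<'E'
from h import *
print(np.round(ctrl.read_state()['qpos'],2))
for h in (0,180):
  for y in (-90,-60,-48,-40,-30,0,30,42,50,60,90):
    def g(p): 
        M=R.from_quat(np.roll(ori(np.radians(y)),-1)).as_matrix()@R.from_euler('z',h,degrees=True).as_matrix()
        return ctrl.ik(p,q_of(M))
    a,b=g([.4735,-.2608,.126]),g([.4735,-.2608,.3])
    print(h,y,None if a is None else np.round(a,2),None if b is None else np.round(b,2))
  for p,t in [((.62,-.05,.2),.35),((.60,-.05,.25),.35),((.65,-.05,.13),.8)]:
    M=R.from_quat(np.roll(ori(.075,t),-1)).as_matrix()@R.from_euler('z',h,degrees=True).as_matrix()
    r=ctrl.ik(p,q_of(M)); print('ins',h,t,None if r is None else np.round(r,2))
E
python3 d.py
```

```text
[-0.5   0.24  1.51  0.    1.4  -2.07]
0 -90 [-0.63  0.51  1.88 -0.    0.76 -0.63] [-0.63  0.3   1.67 -0.    1.17 -0.63]
0 -60 [-0.63  0.51  1.88 -0.    0.76 -1.15] [-0.63  0.3   1.67 -0.    1.17 -1.15]
0 -48 [-0.63  0.51  1.88 -0.    0.76 -1.36] [-0.63  0.3   1.67 -0.    1.17 -1.36]
0 -40 [-0.63  0.51  1.88 -0.    0.76 -1.5 ] [-0.63  0.3   1.67 -0.    1.17 -1.5 ]
0 -30 [-0.63  0.51  1.88 -0.    0.76 -1.67] [-0.63  0.3   1.67 -0.    1.17 -1.67]
0 0 [-0.63  0.51  1.88 -0.    0.76 -2.2 ] [-0.63  0.3   1.67 -0.    1.17 -2.2 ]
0 30 None None
0 42 None None
0 50 None None
0 60 None None
0 90 [-0.63  0.51  1.88 -0.    0.76  2.52] [-0.63  0.3   1.67 -0.    1.17  2.52]
ins 0 0.35 [-0.23  0.42  1.83  0.19  0.56 -2.02]
ins 0 0.35 [-0.24  0.33  1.82  0.17  0.66 -2.  ]
ins 0 0.8 [-0.28  0.57  2.09  2.41  0.38  2.02]
180 -90 [-0.63  0.51  1.88 -0.    0.76  2.52] [-0.63  0.3   1.67 -0.    1.17  2.52]
180 -60 [-0.63  0.51  1.88 -0.    0.76  1.99] [-0.63  0.3   1.67 -0.    1.17  1.99]
180 -48 [-0.63  0.51  1.88 -0.    0.76  1.78] [-0.63  0.3   1.67 -0.    1.17  1.78]
180 -40 [-0.63  0.51  1.88 -0.    0.76  1.64] [-0.63  0.3   1.67 -0.    1.17  1.64]
180 -30 [-0.63  0.51  1.88 -0.    0.76  1.47] [-0.63  0.3   1.67 -0.    1.17  1.47]
180 0 [-0.63  0.51  1.88 -0.    0.76  0.95] [-0.63  0.3   1.67 -0.    1.17  0.95]
180 30 [-0.63  0.51  1.88 -0.    0.76  0.42] [-0.63  0.3   1.67 -0.    1.17  0.42]
180 42 [-0.63  0.51  1.88 -0.    0.76  0.21] [-0.63  0.3   1.67 -0.    1.17  0.21]
180 50 [-0.63  0.51  1.88 -0.    0.76  0.07] [-0.63  0.3   1.67 -0.    1.17  0.07]
180 60 [-0.63  0.51  1.88 -0.    0.76 -0.1 ] [-0.63  0.3   1.67 -0.    1.17 -0.1 ]
180 90 [-0.63  0.51  1.88 -0.    0.76 -0.63] [-0.63  0.3   1.67 -0.    1.17 -0.63]
ins 180 0.35 [-0.23  0.42  1.83  0.19  0.56  1.12]
ins 180 0.35 [-0.24  0.33  1.82  0.17  0.66  1.14]
ins 180 0.8 [-0.28  0.57  2.09  2.41  0.38 -1.12]
```

```bash
cat > e.py <<'E'
from h import *
L=np.array([.4737,-.2606])
ctrl.goto([*L,.30],ori(0))
print('hit',ctrl.line_to([*L,.126],velocity=.12,guard=8), np.round(ctrl.read_state()['ee_pos'],4))
claw.grip(0.0,40); st=ctrl.read_state(); print(st['finger_gap'],st['grip_force'],st['ee_pos'])
ctrl.line_to([*L,.33],velocity=.2)
st=ctrl.read_state(); print(st['finger_gap'],st['grip_force'],st['time'])
f=vision.grab_frame('wrist'); save('w3',f['img'])
E
python3 e.py
```

```text
hit False [ 0.4739 -0.2607  0.1265]
0.3380064896641702 39.35863494873047 [ 0.47383249 -0.26070517  0.12624448]
0.3422594177987541 39.526526927948 10.9167
```

View pics/w3.png

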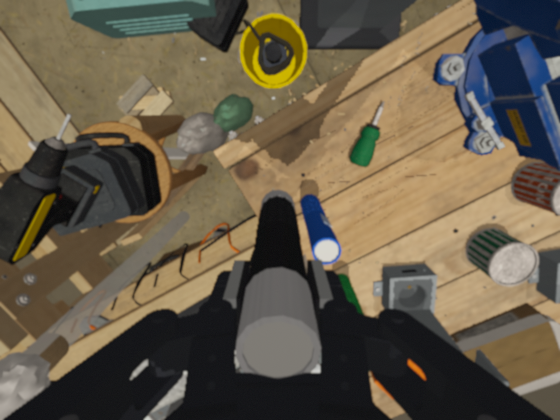

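```bash
cat >> h.py <<'E'
DX,DY,DYAW=.672,-.0483,.075
def dw(x,y,z):
    c,s=np.cos(DYAW),np.sin(DYAW); return np.array([DX+c*x-s*y,DY+s*x+c*y,z])
TH=np.radians(22)
def tcp(x,z,th=TH,l=.126): return dw(x-l*np.sin(th),0,z+l*np.cos(th)).tolist()
E
cat > f.py <<'E'
from h import *
st=ctrl.read_state(); f=vision.grab_frame('wrist'); T=cam(f,st)
print('bore?',atz(f,T,(408,292),.04))
M=T@np.linalg.inv(np.array(f['hand_eye'])); print('foot px',proj(f,T,(M@[0,0,.126,1])[:3]),'mid', proj(f,T,(M@[0,0,.07,1])[:3]))
d=vision.masks_of('lamp','wrist'); print([(round(a['conf'],2),np.round(a['extent']).tolist()) for a in d])
q=ori(DYAW,TH)
for p in [(-.045,.27),(-.04,.1),(.0,.06),(.0054,.0186)]: print(tcp(*p),np.round(ctrl.ik(tcp(*p),q),2))
E
python3 f.py
```

```text
bore? [ 0.66440503 -0.05452231  0.04      ]
foot px [[276.99926202 204.2581052 ]] mid [[276.88076301 226.00188561]]
[(0.79, [277.0, 286.0, 83.0, 186.0]), (0.71, [321.0, 229.0, 40.0, 71.0]), (0.57, [350.0, 292.0, 23.0, 42.0])]
[0.5800587614106236, -0.055208551288047185, 0.38682516567541525] [-0.26  0.17  1.67  0.15  0.94 -1.98]
[0.5850447055011846, -0.054833902751683476, 0.2168251656754152] [-0.26  0.35  1.91  0.25  0.53 -2.1 ]
[0.6249322582256729, -0.051836714460773786, 0.17682516567541523] [-0.23  0.45  1.87  0.26  0.47 -2.09]
[0.6303170778434788, -0.051432094041500974, 0.1354251656754152] [-0.23  0.52  1.89  0.31  0.38 -2.14]
```

```bash
cat > g.py <<'E'
from h import *
st=ctrl.read_state(); f=vision.grab_frame('wrist'); T=cam(f,st); im=f['img'].copy()
big=cv2.resize(im[240:360,340:480],None,fx=5,fy=5,interpolation=cv2.INTER_CUBIC); raw=big.copy()
a=np.linspace(0,2*np.pi,40)
def pl(P,c):
    uv=(proj(f,T,[dw(*p) for p in P])-[340,240]+.5)*5; cv2.polylines(big,[np.int32(uv)],True,c,1)
pl([(.021*np.cos(t),.021*np.sin(t),.04) for t in a],(255,0,0))
pl([(.036*i,.036*j,.04) for i,j in [(-1,-1),(-1,1),(1,1),(1,-1)]],(0,255,0))
pl([(x,y,.214) for x,y in [(-.008,-.03),(-.008,.03),(.036,.03),(.036,-.03)]],(255,255,0))
save('ov',big)
E
python3 g.py
```

```text
(no output)
```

View pics/ov.png

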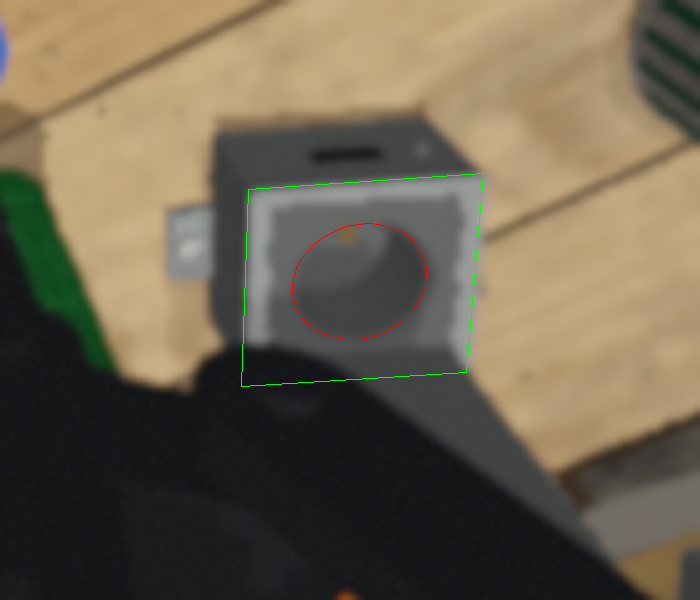

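The overlay of the fitted rim and block lies on the dock within about 1 mm. In this 5x crop the bore centre is at (360,281). The pose holds, so I insert.

```bash
cat > i.py <<'E'
from h import *
q=ori(DYAW,TH)
ctrl.line_to([.4737,-.2606,.39],velocity=.25)
ctrl.goto(tcp(-.045,.27),q)
ctrl.line_to(tcp(-.04,.1),velocity=.2,rot=q)
ctrl.line_to(tcp(-.001,.06),velocity=.1)
ctrl.sleep(.3)
print('guard',ctrl.line_to(tcp(.0054,.0186),velocity=.04,guard=8))
st=ctrl.read_state(); print(np.array(st['ee_pos'])-tcp(.0054,.0186),st['wrist_force'],st['finger_gap'],st['time'])
f=vision.grab_frame('side'); a=f['img'][120:240,200:360]; f=vision.grab_frame('scene'); b=f['img'][150:270,270:430]
save('ins',np.vstack([cv2.resize(x,(400,300),interpolation=cv2.INTER_CUBIC) for x in (a,b)]))
E
python3 i.py
```

```text
guard False
[ 9.83933446e-05 -1.82981252e-05  2.80704142e-04] [ 0.23506122 -0.10875453 -1.73222879] 0.334788937639916 15.625
```

View pics/ins.png

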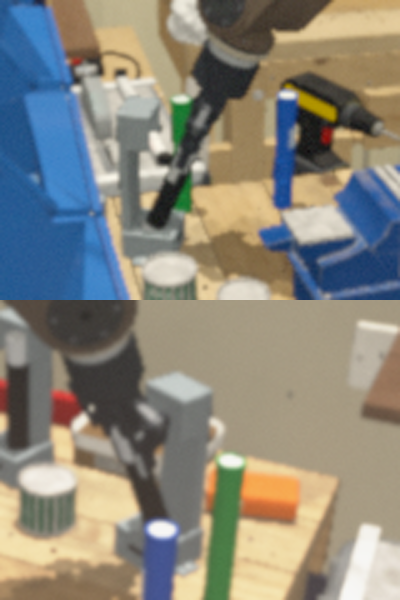

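```bash
cat > j.py <<'E'
from h import *
claw.grip(1.0); ctrl.sleep(.5)
ctrl.line_to(tcp(.0054,.0186,TH,.29),velocity=.15)
ctrl.sleep(.3)
st=ctrl.read_state(); print(st['wrist_force'],st['finger_gap'],st['time'])
f=vision.grab_frame('side'); a=f['img'][120:240,200:360]; f=vision.grab_frame('scene'); b=f['img'][150:270,270:430]
f=vision.grab_frame('wrist')['img']
save('rel',np.hstack([np.vstack([cv2.resize(x,(400,300),interpolation=cv2.INTER_CUBIC) for x in (a,b)]),cv2.copyMakeBorder(cv2.resize(f,(400,300)),0,300,0,0,0)]))
print(np.round(st['qpos'],2))
for h in (0,180):
  for t in (.5,.6,.7,.8,.9,1.0):
    M=R.from_quat(np.roll(ori(DYAW,t),-1)).as_matrix()@R.from_euler('z',h,degrees=True).as_matrix()
    print(h,t,[None if (r:=ctrl.ik(dw(*p).tolist(),q_of(M))) is None else np.round(r,2) for p in [(-.16,0,.2),(-.11,0,.12),(-.015,0,.12)]])
E
python3 j.py
```

```text
[-0.72047688 -0.62803158 -0.22944635] 1.001848915797762 18.3583
[-0.27  0.24  1.86  0.2   0.69 -2.05]
0 0.5 [array([-0.34,  0.27,  2.16,  0.67,  0.32, -2.59]), None, array([-0.23,  0.56,  1.91,  0.66,  0.24, -2.49])]
0 0.6 [None, array([-0.32,  0.48,  2.19,  1.98,  0.24,  2.39]), None]
0 0.7 [array([-0.39,  0.27,  2.28,  1.77,  0.3 ,  2.57]), array([-0.33,  0.5 ,  2.25,  2.35,  0.37,  2.01]), array([-0.26,  0.57,  2.03,  2.12,  0.25,  2.32])]
0 0.8 [array([-0.42,  0.29,  2.34,  2.14,  0.41,  2.18]), array([-0.35,  0.53,  2.3 ,  2.51,  0.53,  1.82]), array([-0.27,  0.59,  2.08,  2.44,  0.39,  1.99])]
0 0.9 [array([-0.44,  0.33,  2.4 ,  2.34,  0.57,  1.95]), array([-0.37,  0.57,  2.35,  2.59,  0.71,  1.71]), array([-0.28,  0.62,  2.13,  2.58,  0.55,  1.83])]
0 1.0 [array([-0.47,  0.38,  2.45,  2.45,  0.74,  1.81]), array([-0.39,  0.63,  2.4 ,  2.64,  0.9 ,  1.64]), array([-0.29,  0.65,  2.17,  2.66,  0.71,  1.74])]
180 0.5 [array([-0.34,  0.27,  2.16,  0.67,  0.32,  0.55]), array([-0.3 ,  0.47,  2.13,  1.21,  0.19,  0.03]), array([-0.23,  0.56,  1.91,  0.66,  0.24,  0.65])]
180 0.6 [array([-0.37,  0.27,  2.22,  1.19,  0.26,  0.02]), array([-0.32,  0.48,  2.19,  1.98,  0.24, -0.75]), array([-0.24,  0.56,  1.97,  1.4 ,  0.18, -0.09])]
180 0.7 [array([-0.39,  0.27,  2.28,  1.77,  0.3 , -0.57]), array([-0.33,  0.5 ,  2.25,  2.35,  0.37, -1.14]), array([-0.26,  0.57,  2.03,  2.12,  0.25, -0.82])]
180 0.8 [array([-0.42,  0.29,  2.34,  2.14,  0.41, -0.96]), array([-0.35,  0.53,  2.3 ,  2.51,  0.53, -1.32]), array([-0.27,  0.59,  2.08,  2.44,  0.39, -1.15])]
180 0.9 [array([-0.44,  0.33,  2.4 ,  2.34,  0.57, -1.19]), array([-0.37,  0.57,  2.35,  2.59,  0.71, -1.43]), array([-0.28,  0.62,  2.13,  2.58,  0.55, -1.31])]
180 1.0 [array([-0.47,  0.38,  2.45,  2.45,  0.74, -1.34]), array([-0.39,  0.63,  2.4 ,  2.64,  0.9 , -1.5 ]), array([-0.29,  0.65,  2.17,  2.66,  0.71, -1.4 ])]
```

View pics/rel.png

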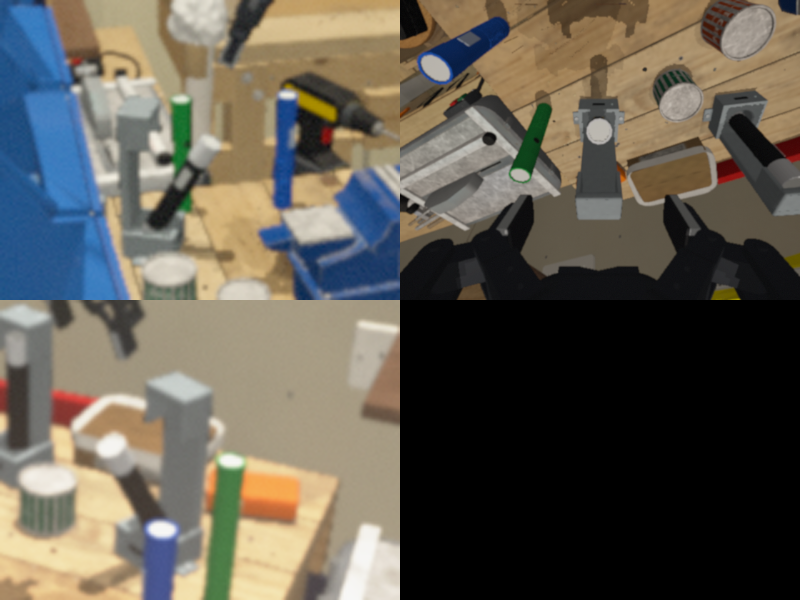

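The lamp now leans on the front rim with its foot in the bore and nothing touching it: top at (205,145) in the side crop and (110,445) in the scene crop. Next is the tip-up, with partly open fingertips cradling it.

```bash
cat > k.py <<'E'
from h import *
M=R.from_quat(np.roll(ori(DYAW,.7),-1)).as_matrix()@R.from_euler('z',180,degrees=True).as_matrix(); q=q_of(M)
claw.grip(.25)
ctrl.goto(dw(-.14,0,.26).tolist(),q)
ctrl.line_to(dw(-.108,0,.14).tolist(),velocity=.1,rot=q)
ctrl.sleep(.2); print(np.round(ctrl.read_state()['wrist_force'],1))
g=ctrl.line_to(dw(-.026,0,.14).tolist(),velocity=.035,guard=12)
st=ctrl.read_state(); print(g,np.array(st['ee_pos'])-dw(-.026,0,.14),np.round(st['wrist_force'],1),st['time'])
ctrl.sleep(.4)
f=vision.grab_frame('side'); a=f['img'][120:240,200:360]; f=vision.grab_frame('scene'); b=f['img'][150:270,270:430]
f=vision.grab_frame('wrist')['img']
save('push',np.hstack([np.vstack([cv2.resize(x,(400,300),interpolation=cv2.INTER_CUBIC) for x in (a,b)]),cv2.copyMakeBorder(cv2.resize(f,(400,300)),0,300,0,0,0)]))
E
python3 k.py
```

```text
[0.1 0.4 0.2]
False [-8.54811788e-05 -2.56625649e-05 -6.01700804e-06] [-0.1  0.9 -0.6] 25.1083
```

View pics/push.png

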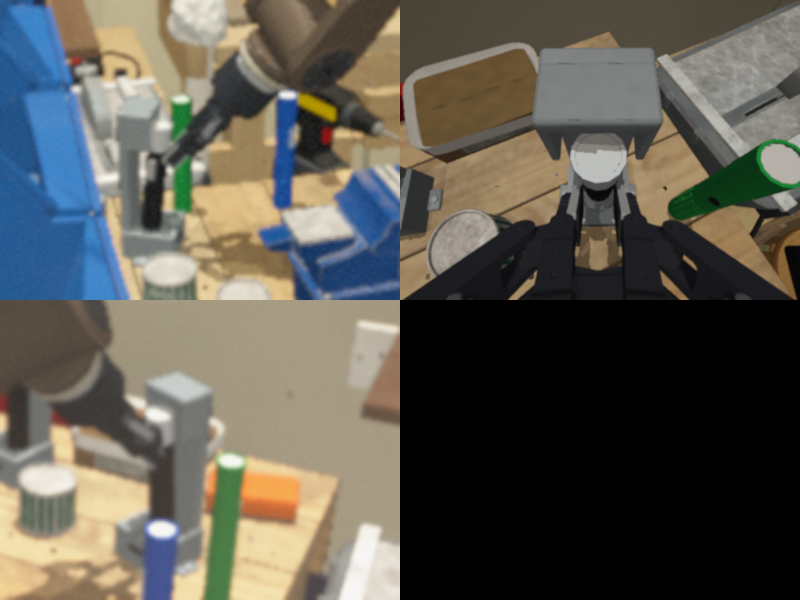

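The lamp is nearly upright, with its top at (600,160) in the wrist panel, still just in front of the hood and touching the tips. I push a little further.

```bash
cat > l.py <<'E'
from h import *
g=ctrl.line_to(dw(-.013,0,.14).tolist(),velocity=.02,guard=8)
st=ctrl.read_state(); print(g,st['ee_pos']-dw(-.013,0,.14),np.round(st['wrist_force'],1))
ctrl.sleep(.5)
b1=vision.grab_frame('wrist')['img']
ctrl.line_to(dw(-.06,0,.15).tolist(),velocity=.04)
ctrl.line_to(dw(-.14,0,.26).tolist(),velocity=.12)
ctrl.sleep(.5); st=ctrl.read_state(); print(np.round(st['wrist_force'],1),st['time'])
V=[]
for c in ('side','scene'):
    f=vision.grab_frame(c); T=cam(f); a=f['img'][120:240,200:360] if c=='side' else f['img'][150:270,270:430]
    V.append(cv2.resize(a,(400,300),interpolation=cv2.INTER_CUBIC))
st=ctrl.read_state(); f=vision.grab_frame('wrist'); T=cam(f,st)
im=f['img'].copy()
for z,c in((.19,(255,0,0)),(.04,(0,255,0))): cv2.polylines(im,[np.int32(proj(f,T,[dw(.015*np.cos(t),.015*np.sin(t),z) for t in np.linspace(0,6.28,30)]))],True,c,1)
W=[cv2.resize(x,(400,300)) for x in (b1,im)]
save('end',np.hstack([np.vstack(V),np.vstack(W)]))
E
python3 l.py
```

```text
False [-8.65035192e-05  1.99543523e-05 -4.44645957e-05] [-0.4 -0.6  0. ]
[ 0.3 -0.4  0.3] 30.1417
```

View pics/end.png

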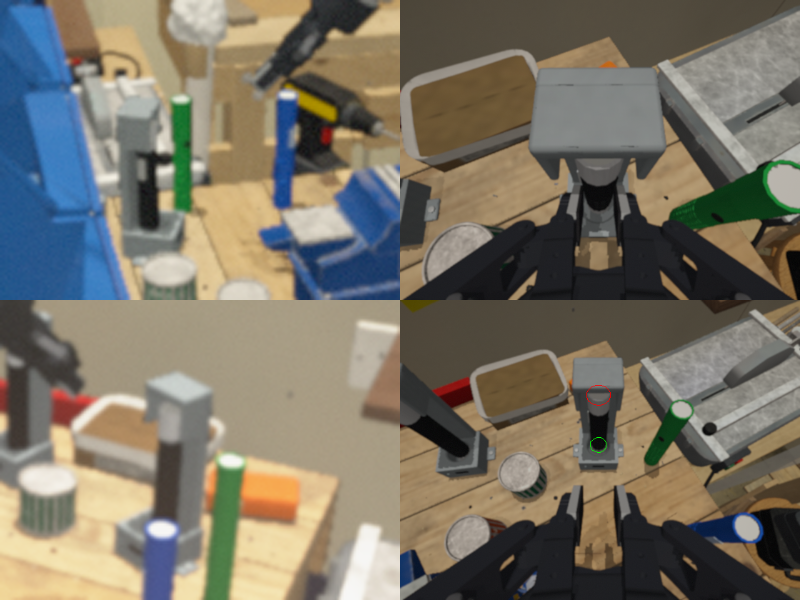

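The lamp stands upright under the hood. In the wrist panel its foot lies in the predicted ring at (598,445) and its top goes under the hood at (598,395). The robot is clear, so I hand it in.

```bash
python3 -c "
from h import *
print(job.sign_off())"
```

```text
the job is handed in; nothing more can be done
None
```

The lamp stands upright in the empty dock: it was leaned in the bore, let go, then tipped up under the hood. I handed the job in at about 30 s. The last pictures show the robot clear of the lamp and the neighbours undisturbed; the glue bottle was out of frame and well off the arm's path.

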